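# Scan the label of a bakery ingredient bin behind a canister

### The job

Book in the ingredient bin whose label is hidden behind the canister: lift the canister by its handle off the steel stand and set it down upright, without dropping it, in the middle of the round cork board. Then take the hand scanner, aim it squarely at the middle of that bin's sloping label with its window about 7 cm from the label, and hold it still for two seconds. Finally lay the scanner flat in the middle of its rubber mat, let go, and leave the other things on the bench where they are.

Things in the scene. Friction and masses are not known exactly. Their poses are not given: they have to be found in the camera images.
- bin: the bin to be scanned, behind the stand: white plastic, fixed, 190 deep (own x), 160 wide (own y), 190 high. Origin at its underside's centre; own +x is its front, facing away from the robot. The front is upright to 50 high at x = +100, then slopes back 30 degrees from upright to x = +30 at 170 high; the label is on this slope
- bin_label: the label of that bin: a white paper barcode label 85 wide (own y) by 60 tall (own z), flat on the slope. Origin at its centre on the surface, 110 mm above the table; own +x is its outward normal, pointing away from the robot and 30 degrees upward; own z points up the slope
- other_bin: an identical bin with the same kind of label, which is not to be scanned; no stand before it. Same frame as bin. Fixed
- stand: low steel stand, 130 by 130, 40 high, fixed, in front of the bin to be scanned; origin at its centre on the table
- canister: closed steel canister, round, 108 across, 110 high with its lid, about 0.5 kg, with a fixed arched handle above the lid; at the start it stands on the stand. Origin at the centre of its underside, z up; the handle's bar runs along own y
- canister_handle (a point): middle of the canister's handle bar, 158 above its underside, on its axis. Bar: black, 14 by 14 in section, 84 long between the uprights, 41 clear above the lid
- trivet: round cork board, 160 across, 8 thick, fixed, flat on the table; origin at its underside's centre. The board and the scanner's mat may swap places
- scanner: hand scanner of grey plastic, 170 long, 36 high, lying flat: a handle 30 wide from x = -85 to +30, then a head 62 wide from x = +30 to +85. It looks out along own +x through the dark window in the end of the head. Origin at the middle of its length on its underside (also about its centre of mass), z up; 0.2 kg. At the start it lies on its mat, head towards the robot
- scanner_nose (a point): centre of the scanner's window: x = +85, z = +18 in the scanner's frame
- scanner_spot (a point): the point 70 mm straight in front of the window (x = +155, z = +18 in the scanner's frame)
- mat: black rubber mat, 180 (own x) by 90 (own y), 5 thick, fixed; origin at its underside's centre
- rolling_pin: bystander: wooden rolling pin, 260 long, 48 thick, lying; origin on the table under its middle, y along its length
- bowl: bystander: small steel bowl, 110 across, 55 high; origin at its underside's centre
- jar: bystander: lidded glass jar, 60 across, 110 high; origin at its underside's centre
- beaker: bystander: white plastic beaker, 76 across, 90 high; origin at its underside's centre
- shaker: bystander: aluminium shaker can, 60 across, 120 high; origin at its underside's centre
- brush: bystander: pastry brush, 200 long, lying along its own x; origin near its middle
Not all that is in view belongs to the job. Leave any purple or red look-alike of the canister alone.

How it is judged:
On the way, in this order (a step that is already met when the one before it is completed fails the run):
1. the canister stands upright, released and still on the cork board, its centre within 30 mm of the board's (horizontal distance between canister and trivet below 0.03 m and z of canister in the frame of trivet between 0.003 and 0.014 m and angle between canister's own z axis and vertical below 0.1 rad and linear speed of canister below 0.03 m/s and contact force between the fingers and canister below 0.3 N), for 0.2 s.
2. scanner held still 1.2 s (under 0.03 m/s, 0.2 rad/s), square within 15 degrees to the label behind the stand, the spot 70 mm before its window within 20 mm of the centre across and 35 mm in depth (x of scanner_spot in the frame of bin_label between -0.035 and 0.035 m and y of scanner_spot in the frame of bin_label between -0.02 and 0.02 m and z of scanner_spot in the frame of bin_label between -0.02 and 0.02 m and angle between the x axis of scanner and the x axis of bin_label, either way round below 0.26 rad and linear speed of scanner below 0.03 m/s and angular speed of scanner below 0.2 rad/s and contact force between the fingers and scanner above 0.5 N), for 1.2 s.
At the end, for the whole second after the job is handed in: The canister stands upright, released and at rest on the cork board, centre within 30 mm of the board's; the scanner lies flat (within 6 degrees), released and at rest on its mat, its origin within 60 mm of the mat's centre along the mat and 35 mm across it, either way round (all of step 1 and x of scanner in the frame of mat between -0.06 and 0.06 m and y of scanner in the frame of mat between -0.035 and 0.035 m and z of scanner in the frame of mat between 0 and 0.012 m and angle between scanner's own z axis and vertical below 0.1 rad and linear speed of scanner below 0.03 m/s and contact force between the fingers and scanner below 0.3 N); the robot touches nothing.
It fails at once if the canister is dropped or thrown (moves faster than 0.55 m/s with no finger on it) (contact force between the fingers and canister below 0.05 N and linear speed of canister above 0.55 m/s).
It fails at once if the scanner is dropped or thrown (moves faster than 0.55 m/s with no finger on it) (contact force between the fingers and scanner below 0.05 N and linear speed of scanner above 0.55 m/s).
It fails at once if the canister is tipped more than 34 degrees (angle between canister's own z axis and vertical above 0.6 rad).
It fails at once if a bystander (rolling pin, bowl, jar, beaker, shaker, brush) is moved more than 30 mm (distance of any of rolling_pin, bowl, jar, beaker, shaker, brush from where it was at the start of the episode above 0.03 m).
It also fails if it takes over 72 s, if anything falls off the work surface, if the arm or the gripper's body presses on something with over 40 N, if the wrist force passes 120 N, or if a joint passes its speed limit or range.

### The arm

A 7-joint arm with a two-finger parallel gripper is mounted at the origin on the work surface. World frame = base frame: x ahead of the robot, y to its left, z up, the work surface at z = 0. Lengths are in m, angles in rad, forces in N, time in s.
With the tool pointing down it reaches from about 0.4 to 0.9 m from the base axis. Payload 5.6 kg.
Tool frame: the origin (TCP) lies on the front face of the gripper's body, between the roots of the fingers; the fingertips stand 88 mm ahead of it and the grasp point (between the pads) lies 69 mm ahead of it; z points along the fingers, y is the line along which they close (so a half turn about z gives the same grasp; the last joint's range is limited). The gripper opens to 92 mm and grips with 3 to 60 N. Pads are 20 mm wide; open, the fingers measure 128 mm over their backs; the gripper's body (75 mm by 189 mm) begins 69 mm behind the grasp point.
Start: joints at [-1.17, 0.468, -0.012, 1.603, 0.006, 1.071, -0.056], TCP at [0.279, 0.587, 0.303] pointing down, gripper open.
Joint ranges: [-2.53, 2.53], [-0.31, 2.02], [-1.57, 1.55], [0.28, 2.44], [-1.29, 4.43], [0.15, 1.84], [-2.92, 2.92]. Speed limits (rad/s): [2.57, 2.57, 3.14, 3.14, 3.14, 3.14, 3.14].

### API

Orientations are given as [roll, pitch, yaw] about the fixed x, y, z axes, in that order (R = Rz(yaw) Ry(pitch) Rx(roll)).
In Python, from cell import * gives the robot as it stands.
- The arm moves only by the tool step_arm, never from a script. Its argument "deltas" is a list of rows, each a list of 7 numbers: the turn, a rotation vector about the tool's x, y, z in rad, then the shift along the tool's x, y, z in m, then the finger opening in m, from 0 to 0.0919. In form: [[wx, wy, wz, dx, dy, dz, grip], ...]. A call has exactly 8 rows; each row shifts and turns the commanded pose from where the row before left it, along the tool's axes as they then stand; what a row does not reach is not made up. A row lasts 1/10 s, in which the tool goes at most 50 mm and 8.59 degrees, less where a joint would pass 70% of its speed; a pose out of reach is approached as far as the arm can. A call with a gripper value outside its range is refused whole. The fingers move at their own pace and stop on an object; the grip force is fixed at half the most. Time passes only in rows, so rows that do not move let the fingers close, or fill a call up. It gives the time, the measured TCP pose, the force, the opening and the grip force at its end, in the units of the state.
- state(): the state, without advancing time (a new reading comes with each control period).
- grab_frame(name): name is "side" or "top" or "wrist"; returns a dict with "image" (480x640x3 uint8, red, green, blue), "z_map" (480x640 float32, m along the optical axis (not along the pixel's ray), 0 where there is no reading), "K" (3x3 intrinsics, pixels), "R" (3x3) and "t" (3): a world point X has camera coordinates R X + t; the wrist camera has in their place "tool_from_camera" (4x4, takes a point from camera to tool coordinates, whose origin is the TCP and whose axes are the flange's). Camera axes: x right, y down, z forward; pixel columns grow to the right and rows downward; lengths in m; the calibration is good to about 2 mm. A picture is of the moment at which its call begins: read the wrist's pose just before it.
- hand_in(): hands the job in; it is judged then, once.
The state is a dict: "time_s": time; "joint_positions": joint angles; "qd": joint speeds; "tau": joint torques, N m; "ee_pos": TCP position; "tcp_rot": TCP orientation; "ft_force": force on the tool from outside, world axes, zero at the start; "wrist_torque": the same for the moment, N m; "width": finger opening in m; "gripper_force": force on a finger pad.
Only numpy, scipy, OpenCV 4.12 (cv2) and the standard library are available. Lean on these libraries where they do the work, as an engineer would, in place of code of your own. Each camera call takes 0.05 s, during which the arm holds its last target. There are 200 camera calls.

## Working session

There is one attempt and no reset: what is moved stays moved. The work goes in short steps, Python scripts to look and compute and a tool call to move; the robot and the scene stay as the last step left them, time stands still between calls to the robot, and variables do not carry over. Pictures are saved under pics/ and viewed, at most 10 in all, crops included, and the job is handed in when it is done.

Besides the shell and the picture viewer there is one more tool, called after "Request:" in YAML: its name, and indented under it one key for each argument. step_arm: Moves the arm, as the interface text tells. Its arguments: {"type":"object","properties":{"deltas":{"type":"array"}},"required":["deltas"]}

```bash
mkdir -p pics; ls; cat > h.py <<'E'
from cell import *
import numpy as np, cv2
from scipy.spatial.transform import Rotation as Ro
def cloud(f):
    z=f["z_map"];K=f["K"];v,u=np.mgrid[0:480,0:640]
    c=np.stack([(u-K[0,2])/K[0,0]*z,(v-K[1,2])/K[1,1]*z,z],-1)
    if "R" in f: return (c-f["t"])@f["R"]
    return c
E
python3 - <<'E'
from h import *
s=state();print(s)
for n in("side","top"):
    f=grab_frame(n);np.savez(n+".npz",**f)
    cv2.imwrite(f"pics/{n}0.png",f["image"][:,:,::-1])
    print(n,-f["R"].T@f["t"],f["R"])
E
```

```text
pics
{'time_s': 0.0, 'joint_positions': array([-1.17001413,  0.46832679, -0.01158853,  1.60363416,  0.00600029,
        1.07140004, -0.05631571]), 'qd': array([-2.22885768e-05, -1.85084409e-03, -8.10726885e-04,  2.09335587e-03,
        2.10094430e-04, -9.90851543e-04, -1.03804181e-04]), 'tau': array([ 5.03081446e-05, -5.20583224e+01, -1.24166920e-02, -2.43755060e+01,
       -5.65838744e-02,  1.73126534e-02,  1.71642046e-04]), 'ee_pos': array([0.27895763, 0.58661456, 0.30176855]), 'tcp_rot': array([-3.13986339e+00,  1.29123288e-04,  2.69771833e+00]), 'ft_force': array([ 0.03009895,  0.43244075, -0.16058576]), 'wrist_torque': array([-0.01066243, -0.02646386,  0.04185856]), 'gripper_force': 0.0, 'width': 0.09187590522773885}
side [1.29535334 0.19423171 1.31563415] [[-0.23179344  0.97272218 -0.00913068]
 [ 0.8111503   0.18809386 -0.55376519]
 [-0.53694226 -0.13576549 -0.83262281]]
top [ 0.26982694 -0.02514429  1.67467602] [[-0.0135527  -0.99980309 -0.01449481]
 [-0.9850357   0.01584062 -0.1716209 ]
 [ 0.17181672  0.01195198 -0.98505643]]
```

View pics/top0.png

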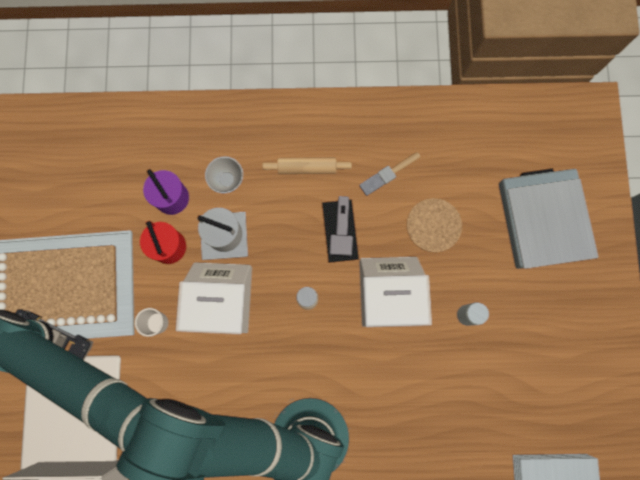

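View pics/side0.png

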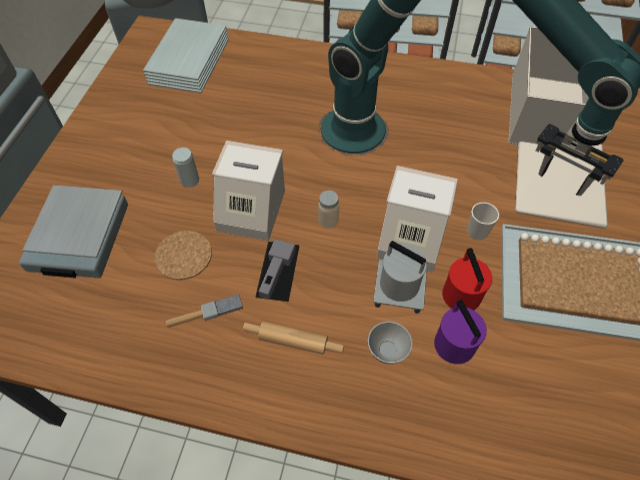

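The top view shows the grey canister at (220,232) on its stand in front of the left bin. The scanner and mat are at (341,230), the cork board at (435,225), and the look-alikes are red (160,243) and purple (166,192). The side view agrees, so next I'll measure from the point clouds.

```bash
cat > m.py <<'E'
from h import *
F={n:dict(np.load(n+".npz")) for n in("top","side")}
T=F["top"];S=F["side"]
def reg(f,u0,u1,v0,v1,zl,zh,col=None):
    P=cloud(f);m=np.zeros((480,640),bool);m[v0:v1,u0:u1]=1
    m&=(f["z_map"]>0)&(P[...,2]>zl)&(P[...,2]<zh)
    if col is not None: m&=col(f["image"].astype(int))
    return P[m]
def rep(n,p):
    if len(p)<5: print(n,len(p));return
    r=cv2.minAreaRect((p[:,:2]*1000).astype(np.float32));c,w=np.linalg.eigh(np.cov(p[:,:2].T));a=w[:,1]
    print(n,len(p),"mean",p.mean(0).round(4),"rect",np.round(r,1) if 0 else [np.round(x,1) for x in r],"ang",round(float(np.degrees(np.arctan2(a[1],a[0]))),1))
dark=lambda i:i.max(-1)<60
for nm,f,(a,b) in(("top",T,((180,262),(205,270))),("side",S,((360,440),(230,310)))):
    rep(nm+" handle",reg(f,*a,*b,.185,.23))
    rep(nm+" lid",reg(f,*a,*b,.135,.165,lambda i:i.max(-1)>60))
rep("stand",reg(T,180,262,195,270,.03,.05))
rep("bin top",reg(T,170,262,255,340,.18,.2)); rep("bin top side",reg(S,380,465,160,230,.18,.2))
rep("bin slope",reg(T,170,262,255,340,.06,.165))
rep("bin2 top",reg(T,350,440,250,335,.18,.2))
rep("trivet top",reg(T,400,470,190,260,.004,.02)); rep("trivet side",reg(S,145,220,225,285,.004,.02))
rep("scanner top",reg(T,315,365,190,270,.03,.06)); rep("scanner side",reg(S,245,310,230,310,.03,.06))
rep("mat top",reg(T,315,365,190,270,-.005,.02,dark))
rep("mat side",reg(S,245,310,230,310,-.005,.02,dark))
rep("jar",reg(T,290,325,280,315,.09,.13));rep("shaker",reg(T,455,495,295,330,.1,.14))
rep("bowl",reg(T,200,246,150,196,.04,.07));rep("pin",reg(T,255,360,150,180,.03,.07));rep("brush",reg(T,355,425,145,200,.006,.05))
red=lambda i:(i[...,0]>120)&(i[...,1]<50)&(i[...,2]<60)
rep("red",reg(T,130,192,215,270,.08,.3,red))
rep("redhandle",reg(T,130,192,205,270,.14,.3,dark))
pur=lambda i:(i[...,2]>100)&(i[...,1]<60);rep("pur",reg(T,130,192,165,220,.08,.3,pur))
rep("purhandle",reg(T,130,192,165,210,.14,.3,dark))
rep("beaker",reg(T,130,172,300,340,.08,.1))
E
python3 m.py
```

```text
top handle 213 mean [0.565  0.2358 0.2047] rect [array([566. , 237.3]), array([97.2, 14.7]), np.float64(68.9)] ang 68.2
top lid 1050 mean [0.5638 0.2365 0.1511] rect [array([565.9, 236.9]), array([104.9, 106.4]), np.float64(1.4)] ang 156.3
side handle 276 mean [0.5707 0.2353 0.2012] rect [array([569.7, 234.7]), array([96.4, 17.3]), np.float64(67.5)] ang 68.2
side lid 1082 mean [0.5785 0.2327 0.1485] rect [array([528.4, 240.7]), array([106.2, 190.7]), np.float64(82.4)] ang 62.6
stand 797 mean [0.5412 0.2358 0.041 ] rect [array([577.7, 263.5]), array([217.9, 194.8]), np.float64(85.1)] ang 99.1
bin top 2727 mean [0.3513 0.2492 0.1843] rect [array([351.9, 249.8]), array([168. , 127.8]), np.float64(86.4)] ang 86.7
bin top side 1449 mean [0.3583 0.2495 0.1825] rect [array([355.7, 247.8]), array([167. , 128.7]), np.float64(87.0)] ang 87.8
bin slope 1307 mean [0.4323 0.2326 0.1106] rect [array([439.9, 235.1]), array([292.7, 143.1]), np.float64(47.5)] ang 59.7
bin2 top 2685 mean [ 0.3617 -0.2263  0.1842] rect [array([ 361.8, -227. ]), array([127.7, 167.5]), np.float64(0.7)] ang 90.5
trivet to
[... 1246 characters left out ...]
an [ 0.7446 -0.2363  0.0153] rect [array([ 750.4, -245.6]), array([204.5, 166.4]), np.float64(88.6)] ang 117.0
red 848 mean [0.5338 0.399  0.1115] rect [array([537.9, 402.4]), array([100.5,  97.7]), np.float64(49.9)] ang 82.2
redhandle 103 mean [0.5389 0.4031 0.166 ] rect [array([538. , 402.8]), array([89.7,  9.5]), np.float64(22.2)] ang -157.7
pur 151 mean [0.6662 0.3814 0.1135] rect [array([686.5, 387.1]), array([103.1,  79. ]), np.float64(16.0)] ang -140.7
purhandle 110 mean [0.6834 0.3983 0.1655] rect [array([684.3, 398.9]), array([88.4,  9.6]), np.float64(32.9)] ang -147.1
beaker 168 mean [0.32   0.4336 0.0892] rect [array([320.5, 431.7]), array([74.8, 72.3]), np.float64(89.3)] ang 72.7
```

```bash
cat >> h.py <<'E'
def plan(p,rot,n,s=None,pos0=None,rot0=None):
    "one row (turn, shift) to be repeated n times to reach TCP p, orientation rot"
    s=s or state()
    p0=s["ee_pos"] if pos0 is None else np.array(pos0);R0=Ro.from_euler('xyz',s["tcp_rot"] if rot0 is None else rot0)
    R1=rot if isinstance(rot,Ro) else Ro.from_euler('xyz',rot)
    w=(R0.inv()*R1).as_rotvec()/n
    A=sum(Ro.from_rotvec(w*k).as_matrix() for k in range(n))
    v=np.linalg.solve(A,R0.inv().apply(np.array(p)-p0))
    print("n",n,"row",np.r_[w.round(4),v.round(4)].tolist())
def down(ydir): return [np.pi,0,np.radians(ydir+90)]
E
python3 - <<'E'
from m import *
print("----")
plan([.567,.2365,.33],down(-21.8),16)
cork=lambda i:(i[...,0]>i[...,2]+40)
for n,f,b in(("t",T,(400,470,190,260)),("s",S,(145,220,225,285))):
    P=cloud(f);m=np.zeros((480,640),bool);m[b[2]:b[3],b[0]:b[1]]=1;m&=(P[...,2]>.0065)&(P[...,2]<.014)
    m=cv2.morphologyEx(m.astype(np.uint8),cv2.MORPH_OPEN,np.ones((5,5)))
    k,l,st,c=cv2.connectedComponentsWithStats(m);i=1+st[1:,4].argmax();q=P[l==i]
    print(n,"trivet",cv2.minEnclosingCircle((q[:,:2]*1000).astype(np.float32)),q.mean(0))
for n,f,b in(("t",T,(320,365,190,270)),("s",S,(255,305,235,305))):
    p=reg(f,*b,.034,.05)
    rep(n+"scan",p)
    a=np.radians(np.arange(0,20,2))
    for lo,hi in((.48,.53),(.56,.59),(.59,.62),(.62,.66)):
        q=p[(p[:,0]>lo)&(p[:,0]<hi)]
        if len(q)>5: print(lo,np.median(q[:,1]).round(4),np.percentile(q[:,1],[5,95]).round(4),len(q), q[:,2].mean().round(3))
    print(np.percentile(p[:,0],[0,1,99,100]))
E
```

```text
top handle 213 mean [0.565  0.2358 0.2047] rect [array([566. , 237.3]), array([97.2, 14.7]), np.float64(68.9)] ang 68.2
top lid 1050 mean [0.5638 0.2365 0.1511] rect [array([565.9, 236.9]), array([104.9, 106.4]), np.float64(1.4)] ang 156.3
side handle 276 mean [0.5707 0.2353 0.2012] rect [array([569.7, 234.7]), array([96.4, 17.3]), np.float64(67.5)] ang 68.2
side lid 1082 mean [0.5785 0.2327 0.1485] rect [array([528.4, 240.7]), array([106.2, 190.7]), np.float64(82.4)] ang 62.6
stand 797 mean [0.5412 0.2358 0.041 ] rect [array([577.7, 263.5]), array([217.9, 194.8]), np.float64(85.1)] ang 99.1
bin top 2727 mean [0.3513 0.2492 0.1843] rect [array([351.9, 249.8]), array([168. , 127.8]), np.float64(86.4)] ang 86.7
bin top side 1449 mean [0.3583 0.2495 0.1825] rect [array([355.7, 247.8]), array([167. , 128.7]), np.float64(87.0)] ang 87.8
bin slope 1307 mean [0.4323 0.2326 0.1106] rect [array([439.9, 235.1]), array([292.7, 143.1]), np.float64(47.5)] ang 59.7
bin2 top 2685 mean [ 0.3617 -0.2263  0.1842] rect [array([ 361.8, -227. ]), array([127.7, 167.5]), np.float64(0.7)] ang 90.5
trivet to
[... 1439 characters left out ...]
.7]), np.float64(49.9)] ang 82.2
redhandle 103 mean [0.5389 0.4031 0.166 ] rect [array([538. , 402.8]), array([89.7,  9.5]), np.float64(22.2)] ang -157.7
pur 151 mean [0.6662 0.3814 0.1135] rect [array([686.5, 387.1]), array([103.1,  79. ]), np.float64(16.0)] ang -140.7
purhandle 110 mean [0.6834 0.3983 0.1655] rect [array([684.3, 398.9]), array([88.4,  9.6]), np.float64(32.9)] ang -147.1
beaker 168 mean [0.32   0.4336 0.0892] rect [array([320.5, 431.7]), array([74.8, 72.3]), np.float64(89.3)] ang 72.7
----
n 16 row [-0.0001, 0.0001, 0.0942, -0.0301, 0.0083, -0.0018]Traceback (most recent call last):
  File "<stdin>", line 8, in <module>
ValueError: attempt to get argmax of an empty sequence
```

Request:
step_arm:
  deltas:
    - [0,0,0.0942,-0.0301,0.0083,-0.0018,0.0919]
    - [0,0,0.0942,-0.0301,0.0083,-0.0018,0.0919]
    - [0,0,0.0942,-0.0301,0.0083,-0.0018,0.0919]
    - [0,0,0.0942,-0.0301,0.0083,-0.0018,0.0919]
    - [0,0,0.0942,-0.0301,0.0083,-0.0018,0.0919]
    - [0,0,0.0942,-0.0301,0.0083,-0.0018,0.0919]
    - [0,0,0.0942,-0.0301,0.0083,-0.0018,0.0919]
    - [0,0,0.0942,-0.0301,0.0083,-0.0018,0.0919]

```text
time_s: 0.9
ee_pos: [0.4936, 0.4681, 0.3165]
tcp_rot: [-3.141, 0.0, 1.94]
ft_force: [-0.9, 0.8, 0.3]
width: 0.0918
gripper_force: 0.0
```

Request:
step_arm:
  deltas:
    - [0,0,0.0942,-0.0301,0.0083,-0.0018,0.0919]
    - [0,0,0.0942,-0.0301,0.0083,-0.0018,0.0919]
    - [0,0,0.0942,-0.0301,0.0083,-0.0018,0.0919]
    - [0,0,0.0942,-0.0301,0.0083,-0.0018,0.0919]
    - [0,0,0.0942,-0.0301,0.0083,-0.0018,0.0919]
    - [0,0,0.0942,-0.0301,0.0083,-0.0018,0.0919]
    - [0,0,0.0942,-0.0301,0.0083,-0.0018,0.0919]
    - [0,0,0.0942,-0.0301,0.0083,-0.0018,0.0919]

```text
time_s: 1.7
ee_pos: [0.5678, 0.2354, 0.3311]
tcp_rot: [-3.141, 0.001, 1.186]
ft_force: [-0.0, -0.9, 0.1]
width: 0.092
gripper_force: 0.0
```

```bash
python3 - <<'E' | sed -n '/----/,$p'
from m import *
print("----")
s=state();print(s["ee_pos"],s["tcp_rot"],s["joint_positions"].round(2))
plan([.567,.2365,.267],down(-21.8),6)
def hsv(f): return cv2.cvtColor(f["image"],cv2.COLOR_RGB2LAB).astype(int)
for n,f,b,(cu,cv) in(("t",T,(395,475,185,265),(435,225)),("s",S,(145,222,225,285),(183,255))):
    P=cloud(f); L=hsv(f); ref=np.median(L[cv-8:cv+8,cu-8:cu+8].reshape(-1,3),0)
    print(n,ref,L[cv-35,cu-38])
    z=P[...,2]; print(np.percentile(z[cv-8:cv+8,cu-8:cu+8],[5,50,95]),np.percentile(z[cv-36:cv-33,cu-36:cu-30],[5,50,95]))
    m=np.zeros((480,640),np.uint8);m[b[2]:b[3],b[0]:b[1]]=(np.abs(cv2.GaussianBlur(L.astype(np.float32),(5,5),0)-ref).sum(-1)<28)[b[2]:b[3],b[0]:b[1]]
    m=cv2.morphologyEx(m,cv2.MORPH_OPEN,np.ones((5,5)))
    k,l,st,c=cv2.connectedComponentsWithStats(m);i=1+st[1:,4].argmax();q=P[l==i]
    print("trivet",[np.round(x,1) for x in cv2.minAreaRect((q[:,:2]*1000).astype(np.float32))],q.mean(0),st[i])
for n,f,b in(("t",T,(320,365,190,270)),("s",S,(255,305,235,305))):
    p=reg(f,*b,.034,.05)
    for lo,hi in((.48,.53),(.56,.59),(.59,.62),(.62,.66)):
        q=p[(p[:,0]>lo)&(p[:,0]<hi)]
        if len(q)>5: print(lo,np.median(q[:,1]).round(4),np.percentile(q[:,1],[5,95]).round(4),len(q), q[:,2].mean().round(3))
    print(np.percentile(p[:,0],[0,1,99,100]))
E
```

```text
----
[0.5678492  0.23541372 0.33107939] [-3.14135198e+00  6.79893606e-04  1.18627781e+00] [-0.77  0.39  0.43  1.69 -0.18  1.1  -0.68]
n 6 row [-0.0, 0.0001, -0.0007, 0.0001, -0.0002, 0.0107]
t [153. 136. 153.] [137 141 158]
[0.00281787 0.00860124 0.01519839] [-4.27283096e-03 -1.72395928e-05  5.23622389e-03]
trivet [array([ 523.1, -235.2]), array([206.1, 634.1]), np.float64(34.8)] [ 0.6123644  -0.37288661  0.01573394] [ 395  185   80   68 3624]
s [139. 137. 154.] [121 142 157]
[0.00243323 0.00649868 0.01135733] [-0.00557675 -0.00137822  0.00238395]
trivet [array([ 935.3, -159.6]), array([990.9, 193.1]), np.float64(33.5)] [ 0.59521549 -0.37703254  0.0103044 ] [ 145  229   66   50 2441]
0.48 -0.0929 [-0.1209 -0.0647] 209 0.042
0.56 -0.0969 [-0.111  -0.0829] 111 0.042
0.59 -0.1002 [-0.1121 -0.0862] 104 0.042
0.62 -0.1015 [-0.1155 -0.0893] 135 0.042
[0.48296991 0.50317334 0.66944322 0.6729133 ]
0.48 -0.0963 [-0.1232 -0.0684] 159 0.039
0.56 -0.098 [-0.1124 -0.084 ] 109 0.039
0.59 -0.101 [-0.1151 -0.0879] 105 0.04
0.62 -0.1036 [-0.1175 -0.0909] 149 0.04
[0.49378283 0.50689149 0.67297734 0.67496496]
```

Request:
step_arm:
  deltas:
    - [0,0,0,0,0,0.0107,0.0919]
    - [0,0,0,0,0,0.0107,0.0919]
    - [0,0,0,0,0,0.0107,0.0919]
    - [0,0,0,0,0,0.0107,0.0919]
    - [0,0,0,0,0,0.0107,0.0919]
    - [0,0,0,0,0,0.0107,0.0919]
    - [0,0,0,0,0,0,0.0919]
    - [0,0,0,0,0,0,0.0]

```text
time_s: 2.5
ee_pos: [0.5678, 0.237, 0.267]
tcp_rot: [-3.142, 0.0, 1.191]
ft_force: [0.2, 0.7, -0.1]
width: 0.0863
gripper_force: 0.0
```

Request:
step_arm:
  deltas:
    - [0,0,0,0,0,0,0.0]
    - [0,0,0,0,0,0,0.0]
    - [0,0,0,0,0,0,0.0]
    - [0,0,0,0,0,0,0.0]
    - [0,0,0,0,0,0,0.0]
    - [0,0,0,0,0,0,0.0]
    - [0,0,0,0,0,0,0.0]
    - [0,0,0,0,0,0,0.0]

```text
time_s: 3.3
ee_pos: [0.5678, 0.2369, 0.2673]
tcp_rot: [3.142, -0.0, 1.191]
ft_force: [0.3, 0.2, -0.4]
width: 0.022
gripper_force: 0.0
```

```bash
python3 - <<'E' | sed -n '/----/,$p'
from m import *
print("----")
print(state())
for n,f,b in(("t",T,(395,475,185,265)),("s",S,(140,228,220,290))):
    P=cloud(f);z=cv2.GaussianBlur(P[...,2].astype(np.float32),(0,0),2.0)
    m=np.zeros((480,640),np.uint8);sl=np.s_[b[2]:b[3],b[0]:b[1]];m[sl]=(z>.0042)[sl]
    m=cv2.morphologyEx(m,cv2.MORPH_OPEN,np.ones((9,9)))
    k,l,st,c=cv2.connectedComponentsWithStats(m);i=1+st[1:,4].argmax()
    # deproject mask pixels to plane z=.006
    v,u=np.nonzero(l==i);d=np.stack([u,v,np.ones_like(u)],-1)@np.linalg.inv(f["K"]).T@f["R"];o=-f["R"].T@f["t"]
    q=o+d*((.006-o[2])/d[:,2])[:,None]
    print(n,st[i],q.mean(0).round(4),np.ptp(q,0).round(3),(q.max(0)+q.min(0))/2)
E
```

```text
----
{'time_s': 3.3, 'joint_positions': array([-0.75850622,  0.46099279,  0.410273  ,  1.74702259, -0.21559986,
        0.97801133, -0.64557389]), 'qd': array([-0.00184242, -0.00109605, -0.00113105,  0.00051507, -0.00091295,
        0.00102858, -0.00056989]), 'tau': array([ 1.74537663e-04, -4.75413966e+01,  4.99265492e+00, -2.25773031e+01,
       -4.73947800e-02, -3.32393381e-02, -1.11305010e-04]), 'ee_pos': array([0.56780538, 0.23691347, 0.26729941]), 'tcp_rot': array([ 3.14154838e+00, -5.12848902e-05,  1.19052784e+00]), 'ft_force': array([ 0.27248712,  0.18323923, -0.36584785]), 'wrist_torque': array([-0.07700854,  0.04172797,  0.0003095 ]), 'gripper_force': 0.0, 'width': 0.02203639220542878}
t [ 405  188   56   71 2723] [ 0.5919 -0.3677  0.006 ] [0.209 0.163 0.   ] [ 0.5962745  -0.36514529  0.006     ]
s [ 156  227   56   51 2144] [ 0.5916 -0.369   0.006 ] [0.17  0.163 0.   ] [ 0.58494172 -0.36432158  0.006     ]
```

Request:
step_arm:
  deltas:
    - [0,0,0,0,0,0,0.0]
    - [0,0,0,0,0,0,0.0]
    - [0,0,0,0,0,0,0.0]
    - [0,0,0,0,0,-0.002,0.0]
    - [0,0,0,0,0,-0.005,0.0]
    - [0,0,0,0,0,-0.01,0.0]
    - [0,0,0,0,0,-0.01,0.0]
    - [0,0,0,0,0,-0.01,0.0]

```text
time_s: 4.1
ee_pos: [0.568, 0.2368, 0.3055]
tcp_rot: [3.141, -0.001, 1.19]
ft_force: [0.7, 0.2, -3.5]
width: 0.0137
gripper_force: 30.0
```

Request:
step_arm:
  deltas:
    - [0,0,0,0,0,-0.01,0.0]
    - [0,0,0,0,0,-0.01,0.0]
    - [0,0,0,0,0,-0.01,0.0]
    - [0,0,0,0,0,-0.01,0.0]
    - [0,0,0,0,0,-0.008,0.0]
    - [0,0,0,0,0,-0.005,0.0]
    - [0,0,0,0,0,0,0.0]
    - [0,0,0,0,0,0,0.0]

```text
time_s: 4.9
ee_pos: [0.5676, 0.2369, 0.357]
tcp_rot: [-3.141, 0.0, 1.191]
ft_force: [-0.0, -0.6, -4.9]
width: 0.0138
gripper_force: 30.0
```

```bash
python3 - <<'E' | sed -n '/----/,$p'
from m import *
print("----")
s=state();print(s["width"],s["gripper_force"],s["ee_pos"],s["ft_force"],s["joint_positions"].round(2))
plan([.588,-.3665,.357],s["tcp_rot"],24)
S=grab_frame("side");np.savez("side1.npz",**S);cv2.imwrite("pics/side1.png",cv2.resize(S["image"][100:340,280:600,::-1],None,fx=2,fy=2))
E
```

```text
----
0.013827277540272222 29.99912202358246 [0.56764337 0.23685366 0.35700595] [-0.04110605 -0.58521799 -4.93376562] [-0.78  0.37  0.44  1.66 -0.17  1.15 -0.68]
n 24 row [0.0, 0.0, 0.0, -0.023, 0.0101, 0.0]
```

View pics/side1.png

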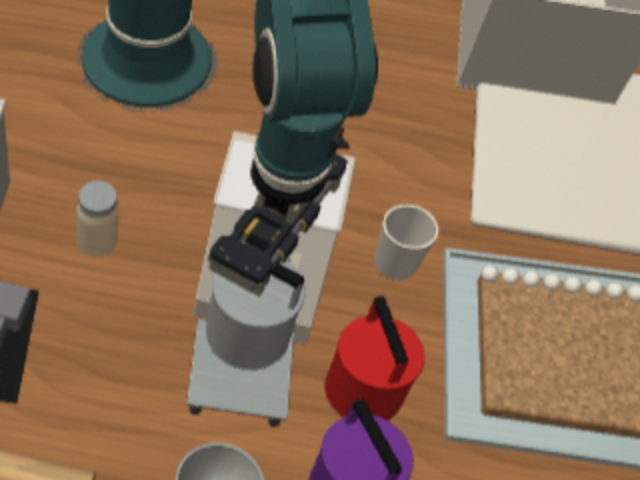

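The crop shows the canister held upright at about (255,320) by its handle, clear of the stand. I'll carry it to the board.

Request:
step_arm:
  deltas:
    - [0,0,0,-0.0092,0.004,0,0]
    - [0,0,0,-0.0092,0.004,0,0]
    - [0,0,0,-0.0184,0.0081,0,0]
    - [0,0,0,-0.0184,0.0081,0,0]
    - [0,0,0,-0.0184,0.0081,0,0]
    - [0,0,0,-0.0184,0.0081,0,0]
    - [0,0,0,-0.0184,0.0081,0,0]
    - [0,0,0,-0.0184,0.0081,0,0]

```text
time_s: 5.75
ee_pos: [0.5723, 0.094, 0.3572]
tcp_rot: [-3.142, 0.0, 1.189]
ft_force: [0.9, -0.5, -3.9]
width: 0.0139
gripper_force: 30.0
```

Request:
step_arm:
  deltas:
    - [0,0,0,-0.0184,0.0081,0,0]
    - [0,0,0,-0.0184,0.0081,0,0]
    - [0,0,0,-0.0184,0.0081,0,0]
    - [0,0,0,-0.0184,0.0081,0,0]
    - [0,0,0,-0.0184,0.0081,0,0]
    - [0,0,0,-0.0184,0.0081,0,0]
    - [0,0,0,-0.0184,0.0081,0,0]
    - [0,0,0,-0.0184,0.0081,0,0]

```text
time_s: 6.55
ee_pos: [0.5775, -0.0666, 0.3573]
tcp_rot: [-3.142, 0.0, 1.189]
ft_force: [-0.0, 0.4, -3.0]
width: 0.0136
gripper_force: 30.0
```

Request:
step_arm:
  deltas:
    - [0,0,0,-0.0184,0.0081,0,0]
    - [0,0,0,-0.0184,0.0081,0,0]
    - [0,0,0,-0.0184,0.0081,0,0]
    - [0,0,0,-0.0184,0.0081,0,0]
    - [0,0,0,-0.0184,0.0081,0,0]
    - [0,0,0,-0.0184,0.0081,0,0]
    - [0,0,0,-0.0184,0.0081,0,0]
    - [0,0,0,-0.0184,0.0081,0,0]

```text
time_s: 7.35
ee_pos: [0.5827, -0.2271, 0.3572]
tcp_rot: [-3.141, 0.0, 1.189]
ft_force: [0.2, -0.2, -4.7]
width: 0.0137
gripper_force: 30.0
```

Request:
step_arm:
  deltas:
    - [0,0,0,-0.0184,0.0081,0,0]
    - [0,0,0,-0.0184,0.0081,0,0]
    - [0,0,0,-0.0184,0.0081,0,0]
    - [0,0,0,-0.0184,0.0081,0,0]
    - [0,0,0,-0.0184,0.0081,0,0]
    - [0,0,0,-0.0184,0.0081,0,0]
    - [0,0,0,-0.0092,0.004,0,0]
    - [0,0,0,-0.0092,0.004,0,0]

```text
time_s: 8.15
ee_pos: [0.5877, -0.3668, 0.3571]
tcp_rot: [-3.141, -0.0, 1.189]
ft_force: [-0.6, 0.6, -4.6]
width: 0.0137
gripper_force: 30.0
```

```bash
python3 - <<'E' | sed -n '/----/,$p'
from m import *
print("----")
s=state();print(s["width"],s["gripper_force"],s["ee_pos"],s["tcp_rot"],s["ft_force"],s["joint_positions"].round(2))
for n in("side","top"):
    f=grab_frame(n);np.savez(n+"2.npz",**f)
    P=cloud(f);m=(P[...,2]>.18)&(P[...,2]<.35)&(P[...,1]<-.28)&(P[...,0]>.5)
    print(n,m.sum())
    # canister sides: z between .14 and .22
    q=P[(P[...,2]>.14)&(P[...,2]<.25)&(np.hypot(P[...,0]-.588,P[...,1]+.3665)<.08)]
    print(len(q),q[:,2].min() if len(q) else 0)
# label/slope with the canister gone
S=dict(np.load("side2.npz"));P=cloud(S)
m=(P[...,2]>.06)&(P[...,2]<.16)&(np.abs(P[...,1]-.25)<.12)&(P[...,0]>.36)&(P[...,0]<.5)
q=P[m];c=q.mean(0);n=np.linalg.svd(q-c,full_matrices=False)[2][2];n*=np.sign(n[2]);d=np.abs((q-c)@n)
q=q[d<.006];c=q.mean(0);n=np.linalg.svd(q-c,full_matrices=False)[2][2];n*=np.sign(n[2])
print("slope",len(q),c,n,"pitch",np.degrees(np.arcsin(n[2])),"yaw",np.degrees(np.arctan2(n[1],n[0])), "y range",np.percentile(q[:,1],[1,99]))
dk=m&(S["image"].max(-1)<90); print("barcode",dk.sum(),[np.percentile(P[dk][:,i],[3,50,97]).round(4) for i in range(3)])
cv2.imwrite("pics/side2.png",cv2.resize(S["image"][130:310,100:480,::-1],None,fx=2,fy=2))
E
```

```text
----
0.01373554411692555 29.999312460422516 [ 0.58768387 -0.3667937   0.35708729] [-3.14091961e+00 -2.79210456e-04  1.18938894e+00] [-0.64591258  0.56841896 -4.62256763] [ 0.11  0.54  0.61  1.46 -0.32  1.24  0.37]
side 1933
1806 0.14027327538580328
top 27
29 0.154928049976303
slope 2328 [0.44708066 0.24326753 0.11079695] [ 0.86063495 -0.05025761  0.50673628] pitch 30.446678201226618 yaw -3.3420469042816543 y range [0.16387855 0.32031676]
barcode 134 [array([0.4374, 0.4488, 0.4589]), array([0.2109, 0.2432, 0.2715]), array([0.096 , 0.1113, 0.1273])]
```

View pics/side2.png

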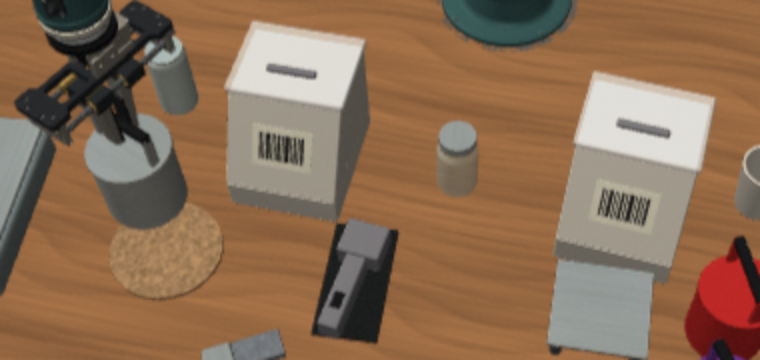

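The crop shows the canister held above the cork board, which is at (167,248). The hidden label is now exposed at (623,208), and the scanner lies on its mat at (355,275). I'll lower the canister.

Request:
step_arm:
  deltas:
    - [0,0,0,0,0,0.006,0]
    - [0,0,0,0,0,0.014,0]
    - [0,0,0,0,0,0.018,0]
    - [0,0,0,0,0,0.018,0]
    - [0,0,0,0,0,0.018,0]
    - [0,0,0,0,0,0.018,0]
    - [0,0,0,0,0,0.014,0]
    - [0,0,0,0,0,0.008,0]

```text
time_s: 9.05
ee_pos: [0.588, -0.3645, 0.2411]
tcp_rot: [-3.139, -0.001, 1.191]
ft_force: [0.4, -0.5, -4.2]
width: 0.0135
gripper_force: 30.0
```

Request:
step_arm:
  deltas:
    - [0,0,0,0,0,0.003,0]
    - [0,0,0,0,0,0.002,0]
    - [0,0,0,0,0,0.001,0]
    - [0,0,0,0,0,0.001,0]
    - [0,0,0,0,0,0.001,0]
    - [0,0,0,0,0,0,0]
    - [0,0,0,0,0,0,0]
    - [0,0,0,0,0,0,0]

```text
time_s: 9.85
ee_pos: [0.5884, -0.3658, 0.2355]
tcp_rot: [3.141, -0.0, 1.191]
ft_force: [1.1, 0.3, -3.2]
width: 0.0137
gripper_force: 30.0
```

Request:
step_arm:
  deltas:
    - [0,0,0,0,0,0.001,0]
    - [0,0,0,0,0,0.0005,0]
    - [0,0,0,0,0,0,0]
    - [0,0,0,0,0,0,0.03]
    - [0,0,0,0,0,0,0.05]
    - [0,0,0,0,0,0,0.06]
    - [0,0,0,0,0,0,0.06]
    - [0,0,0,0,0,0,0.06]

```text
time_s: 10.65
ee_pos: [0.5884, -0.3658, 0.2337]
tcp_rot: [3.142, 0.0, 1.19]
ft_force: [0.6, 0.1, 0.3]
width: 0.0518
gripper_force: 0.0
```

Request:
step_arm:
  deltas:
    - [0,0,0,0,0,0,0.06]
    - [0,0,0,0,0,0,0.06]
    - [0,0,0,0,0,0,0.06]
    - [0,0,0,0,0,-0.01,0.06]
    - [0,0,0,0,0,-0.02,0.06]
    - [0,0,0,0,0,-0.03,0.06]
    - [0,0,0,0,0,-0.03,0.06]
    - [0,0,0,0,0,-0.02,0.06]

```text
time_s: 11.45
ee_pos: [0.5886, -0.3664, 0.3472]
tcp_rot: [3.138, 0.0, 1.19]
ft_force: [-0.6, -1.2, -0.3]
width: 0.06
gripper_force: 0.0
```

```bash
python3 - <<'E' | sed -n '/----/,$p'
from m import *
print("----")
s=state();print(s["width"],s["ee_pos"],s["tcp_rot"])
S=grab_frame("side");P=cloud(S)
q=P[(P[...,2]>.108)&(P[...,2]<.13)&(np.hypot(P[...,0]-.588,P[...,1]+.3665)<.09)];rep("lid",q)
q=P[(P[...,2]>.155)&(P[...,2]<.2)&(np.hypot(P[...,0]-.588,P[...,1]+.3665)<.06)];rep("handle",q)
cv2.imwrite("pics/side3.png",cv2.resize(S["image"][150:330,100:480,::-1],None,fx=2,fy=2))
# scanner grasp: handle point 15 mm behind origin, axis -4 deg
a=np.radians(-4);g=np.array([.588,-.0985])+.015*np.array([np.cos(a),np.sin(a)]);print(g)
for yd in(86,-94):
    plan([*g,.13],down(yd),16)
E
```

```text
----
0.05995894782830946 [ 0.58863438 -0.36636235  0.34715671] [3.13826486e+00 4.29971430e-04 1.19029659e+00]
lid 937 mean [ 0.5956 -0.3657  0.1165] rect [array([ 589.7, -366. ]), array([106.3, 107.9]), np.float64(49.1)] ang 128.3
handle 207 mean [ 0.5926 -0.3635  0.1695] rect [array([ 590.8, -367. ]), array([97.1, 15.6]), np.float64(69.7)] ang 68.7
[ 0.60296346 -0.09954635]
n 16 row [0.0003, 0.0005, -0.1176, 0.0166, 0.0102, 0.0138]
n 16 row [0.0005, -0.0003, 0.0788, 0.0108, -0.0143, 0.0137]
```

View pics/side3.png

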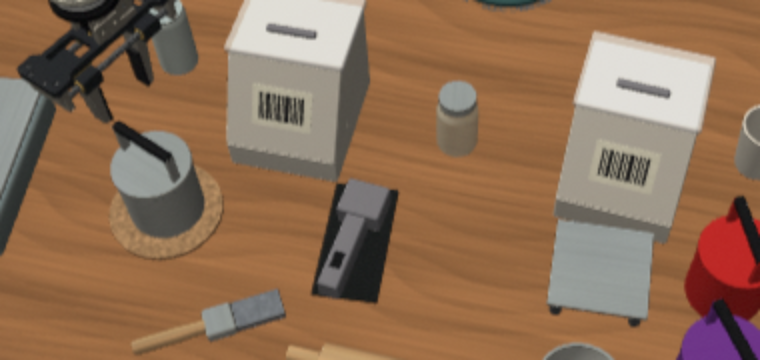

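The canister stands upright in the middle of the board, at (165,185) in the crop. Next is the scanner.

Request:
step_arm:
  deltas:
    - [0,0,-0.1176,0.0166,0.0102,0.0138,0.07]
    - [0,0,-0.1176,0.0166,0.0102,0.0138,0.07]
    - [0,0,-0.1176,0.0166,0.0102,0.0138,0.07]
    - [0,0,-0.1176,0.0166,0.0102,0.0138,0.07]
    - [0,0,-0.1176,0.0166,0.0102,0.0138,0.07]
    - [0,0,-0.1176,0.0166,0.0102,0.0138,0.07]
    - [0,0,-0.1176,0.0166,0.0102,0.0138,0.07]
    - [0,0,-0.1176,0.0166,0.0102,0.0138,0.07]

```text
time_s: 12.3
ee_pos: [0.6632, -0.2346, 0.2328]
tcp_rot: [3.142, 0.0, 2.136]
ft_force: [0.5, 0.3, 0.1]
width: 0.0698
gripper_force: 0.0
```

Request:
step_arm:
  deltas:
    - [0,0,-0.1176,0.0166,0.0102,0.0138,0.07]
    - [0,0,-0.1176,0.0166,0.0102,0.0138,0.07]
    - [0,0,-0.1176,0.0166,0.0102,0.0138,0.07]
    - [0,0,-0.1176,0.0166,0.0102,0.0138,0.07]
    - [0,0,-0.1176,0.0166,0.0102,0.0138,0.07]
    - [0,0,-0.1176,0.0166,0.0102,0.0138,0.07]
    - [0,0,-0.1176,0.0166,0.0102,0.0138,0.07]
    - [0,0,-0.1176,0.0166,0.0102,0.0138,0.07]

```text
time_s: 13.1
ee_pos: [0.6013, -0.0974, 0.1227]
tcp_rot: [3.142, 0.001, 3.077]
ft_force: [0.4, -1.0, -0.1]
width: 0.0697
gripper_force: 0.0
```

```bash
python3 - <<'E' | sed -n '/----/,$p'
from m import *
print("----")
s=state();print(s["ee_pos"],s["tcp_rot"],s["joint_positions"].round(2))
plan([.603,-.0995,.130],down(86),3)
f=grab_frame("wrist");X=f["tool_from_camera"]
c=cloud(f);P=c@X[:3,:3].T+X[:3,3];R=Ro.from_euler('xyz',s["tcp_rot"]).as_matrix();W=P@R.T+s["ee_pos"]
cv2.imwrite("pics/w1.png",f["image"][:,:,::-1])
q=W[(f["z_map"]>0)&(W[...,2]>.033)&(W[...,2]<.05)&(np.abs(W[...,1]+.1)<.06)&(np.abs(W[...,0]-.59)<.12)];rep("scanner",q)
for lo in np.arange(.5,.68,.02):
    r=q[(q[:,0]>lo)&(q[:,0]<lo+.02)]
    if len(r)>5: print(lo.round(2),len(r),np.percentile(r[:,1],[3,50,97]).round(4),r[:,2].mean().round(4))
E
```

```text
----
[ 0.60127112 -0.09737802  0.12268095] [3.14154903e+00 6.77862107e-04 3.07747384e+00] [ 0.06  0.63  0.07  1.82 -0.06  0.69  1.66]
n 3 row [0.0, 0.0002, 0.0019, -0.0006, -0.0007, -0.0024]
scanner 33345 mean [ 0.5524 -0.1011  0.0403] rect [array([ 567.6, -102.1]), array([206.2,  92.9]), np.float64(9.6)] ang -178.4
0.5 7062 [-0.1248 -0.098  -0.0681] 0.04
0.52 7344 [-0.1262 -0.0973 -0.0689] 0.0402
0.54 5886 [-0.1268 -0.0977 -0.0705] 0.0399
0.56 2925 [-0.1145 -0.1006 -0.0867] 0.0401
0.58 3597 [-0.1408 -0.1025 -0.055 ] 0.0408
0.6 2785 [-0.1338 -0.1034 -0.0638] 0.0404
0.62 2227 [-0.119  -0.105  -0.0913] 0.0411
0.64 163 [-0.1209 -0.0989 -0.0915] 0.04
0.66 205 [-0.1205 -0.1079 -0.0956] 0.04
```

View pics/w1.png

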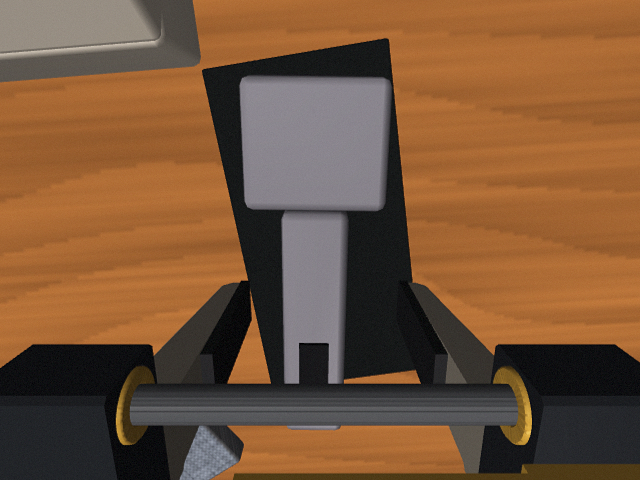

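The wrist view shows the scanner's head at (315,143) and its handle between the fingers at x≈315. The jaw's middle is about 5 mm off, so I'll correct that, go down and close.

Request:
step_arm:
  deltas:
    - [0,0,0,-0.001,-0.0055,0,0.07]
    - [0,0,0,0,0,0.006,0.07]
    - [0,0,0,0,0,0.006,0.07]
    - [0,0,0,0,0,0.006,0.07]
    - [0,0,0,0,0,0.006,0.07]
    - [0,0,0,0,0,0,0.0]
    - [0,0,0,0,0,0,0.0]
    - [0,0,0,0,0,0,0.0]

```text
time_s: 13.95
ee_pos: [0.6024, -0.1038, 0.0992]
tcp_rot: [3.142, 0.0, 3.072]
ft_force: [0.4, 0.5, -0.4]
width: 0.0481
gripper_force: 0.0
```

Request:
step_arm:
  deltas:
    - [0,0,0,0,0,0,0.0]
    - [0,0,0,0,0,0,0.0]
    - [0,0,0,0,0,0,0.0]
    - [0,0,0,0,0,-0.003,0.0]
    - [0,0,0,0,0,-0.008,0.0]
    - [0,0,0,0,0,-0.015,0.0]
    - [0,0,0,0,0,-0.015,0.0]
    - [0,0,0,0,0,-0.02,0.0]

```text
time_s: 14.75
ee_pos: [0.6021, -0.1038, 0.1614]
tcp_rot: [-3.142, 0.0, 3.072]
ft_force: [-0.4, 0.0, -2.3]
width: 0.0301
gripper_force: 30.0
```

```bash
cat > t.py <<'E'
from h import *
y=np.radians(-3.3);n=np.array([np.cos(y)*np.cos(np.pi/6),np.sin(y)*np.cos(np.pi/6),.5])
L=np.array([.4475,.2425,.110]);tx=-n;tz=np.array([np.cos(y)*.5,np.sin(y)*.5,-np.cos(np.pi/6)])
Rt=Ro.from_matrix(np.stack([tx,np.cross(tz,tx),tz],1))
TG=L-Rt.apply([.1685,0,.076])
E
python3 - <<'E'
from t import *
print(TG,Rt.as_euler('xyz'),state()["joint_positions"].round(2))
plan(TG+.05*n,Rt,24)
E
```

```text
[0.55524632 0.23628739 0.26006793] [3.14159265 0.52359878 3.08399679] [ 0.06  0.57  0.07  1.81 -0.06  0.77  1.67]
n 24 row [-0.0001, -0.0218, -0.0005, -0.0003, 0.014, -0.0053]
```

Request:
step_arm:
  deltas:
    - [0,-0.0218,-0.0005,-0.0003,0.014,-0.0053,0]
    - [0,-0.0218,-0.0005,-0.0003,0.014,-0.0053,0]
    - [0,-0.0218,-0.0005,-0.0003,0.014,-0.0053,0]
    - [0,-0.0218,-0.0005,-0.0003,0.014,-0.0053,0]
    - [0,-0.0218,-0.0005,-0.0003,0.014,-0.0053,0]
    - [0,-0.0218,-0.0005,-0.0003,0.014,-0.0053,0]
    - [0,-0.0218,-0.0005,-0.0003,0.014,-0.0053,0]
    - [0,-0.0218,-0.0005,-0.0003,0.014,-0.0053,0]

```text
time_s: 15.55
ee_pos: [0.6088, 0.0094, 0.2027]
tcp_rot: [-3.141, 0.176, 3.076]
ft_force: [-0.1, 0.0, -2.4]
width: 0.0302
gripper_force: 30.0
```

Request:
step_arm:
  deltas:
    - [0,-0.0218,-0.0005,-0.0003,0.014,-0.0053,0]
    - [0,-0.0218,-0.0005,-0.0003,0.014,-0.0053,0]
    - [0,-0.0218,-0.0005,-0.0003,0.014,-0.0053,0]
    - [0,-0.0218,-0.0005,-0.0003,0.014,-0.0053,0]
    - [0,-0.0218,-0.0005,-0.0003,0.014,-0.0053,0]
    - [0,-0.0218,-0.0005,-0.0003,0.014,-0.0053,0]
    - [0,-0.0218,-0.0005,-0.0003,0.014,-0.0053,0]
    - [0,-0.0218,-0.0005,-0.0003,0.014,-0.0053,0]

```text
time_s: 16.35
ee_pos: [0.6074, 0.1218, 0.2442]
tcp_rot: [-3.141, 0.35, 3.081]
ft_force: [-0.1, 0.4, -1.4]
width: 0.0297
gripper_force: 30.0
```

Request:
step_arm:
  deltas:
    - [0,-0.0218,-0.0005,-0.0003,0.014,-0.0053,0]
    - [0,-0.0218,-0.0005,-0.0003,0.014,-0.0053,0]
    - [0,-0.0218,-0.0005,-0.0003,0.014,-0.0053,0]
    - [0,-0.0218,-0.0005,-0.0003,0.014,-0.0053,0]
    - [0,-0.0218,-0.0005,-0.0003,0.014,-0.0053,0]
    - [0,-0.0218,-0.0005,-0.0003,0.014,-0.0053,0]
    - [0,-0.0218,-0.0005,-0.0003,0.014,-0.0053,0]
    - [0,-0.0218,-0.0005,-0.0003,0.014,-0.0053,0]

```text
time_s: 17.15
ee_pos: [0.5986, 0.2345, 0.2834]
tcp_rot: [-3.139, 0.524, 3.085]
ft_force: [0.0, 0.5, -1.6]
width: 0.0298
gripper_force: 30.0
```

```bash
python3 - <<'E'
from t import *
s=state();print(s["ee_pos"],s["tcp_rot"],s["joint_positions"].round(2),s["width"])
plan(TG,Rt,6)
f=grab_frame("wrist");X=f["tool_from_camera"];P=cloud(f)@X[:3,:3].T+X[:3,3]
cv2.imwrite("pics/w2.png",f["image"][:,:,::-1])
# scanner top face in tool frame: handle+head
q=P[(f["z_map"]>0)&(P[...,2]>.04)&(P[...,2]<.075)&(np.abs(P[...,1])<.045)&(P[...,0]>.05)&(P[...,0]<.11)]
print(len(q),np.percentile(q[:,0],[1,99]),np.percentile(q[:,1],[2,98]))
A=np.c_[q[:,:2],np.ones(len(q))];print("plane z=ax+by+c",np.linalg.lstsq(A,q[:,2],rcond=None)[0])
# label: barcode/slope in world
R=Ro.from_euler('xyz',s["tcp_rot"]).as_matrix();W=P@R.T+s["ee_pos"]
d=np.abs((W-L)@n);m=(f["z_map"]>0)&(d<.012)&(np.linalg.norm(W-L,axis=-1)<.06)
k=m&(f["image"].max(-1)<90);print("barcode",k.sum(),[np.percentile(W[k][:,i],[2,50,98]).round(4) for i in range(3)] if k.sum()>9 else 0)
E
```

```text
[0.59860587 0.2344856  0.28339381] [-3.13907969  0.52397919  3.08545339] [-0.82  0.34  0.35  1.95  0.38  0.45  0.7 ] 0.02982757816357074
n 6 row [-0.0003, 0.0001, 0.0002, 0.0082, -0.0001, -0.0003]
25816 [0.05060864 0.10115791] [-0.02989863  0.02820175]
plane z=ax+by+c [0.0165357  0.00089148 0.0575363 ]
barcode 0 0
```

View pics/w2.png

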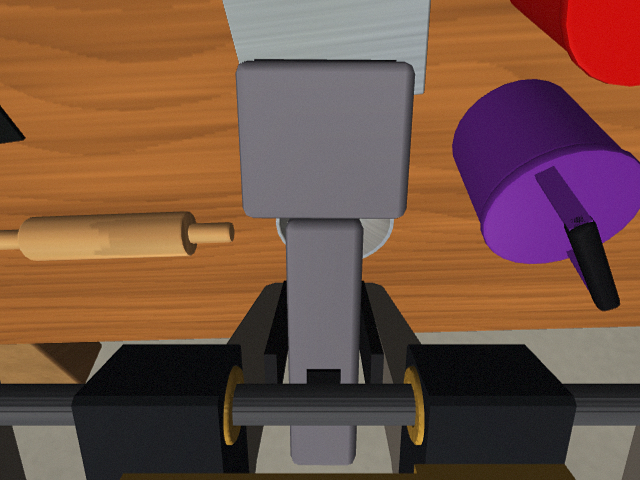

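The wrist view shows the scanner held straight, with its head at (325,140) and no slip. I'll approach along the label normal and hold.

Request:
step_arm:
  deltas:
    - [0,0,0,0.006,0,0,0]
    - [0,0,0,0.009,0,0,0]
    - [0,0,0,0.009,0,0,0]
    - [0,0,0,0.009,0,0,0]
    - [0,0,0,0.009,0,0,0]
    - [0,0,0,0.005,0,0,0]
    - [0,0,0,0,0,0,0]
    - [0,0,0,0,0,0,0]

```text
time_s: 18.0
ee_pos: [0.5589, 0.2356, 0.26]
tcp_rot: [-3.138, 0.524, 3.085]
ft_force: [0.4, -0.7, -2.0]
width: 0.0295
gripper_force: 30.0
```

Request:
step_arm:
  deltas:
    - [0,0,0,0,0,0,0]
    - [0,0,0,0,0,0,0]
    - [0,0,0,0,0,0,0]
    - [0,0,0,0,0,0,0]
    - [0,0,0,0,0,0,0]
    - [0,0,0,0,0,0,0]
    - [0,0,0,0,0,0,0]
    - [0,0,0,0,0,0,0]

```text
time_s: 18.8
ee_pos: [0.5587, 0.2354, 0.2598]
tcp_rot: [-3.138, 0.523, 3.085]
ft_force: [0.1, 0.4, -2.1]
width: 0.0297
gripper_force: 30.0
```

```bash
python3 - <<'E'
from t import *
s=state();R=Ro.from_euler('xyz',s["tcp_rot"])
print(s["ee_pos"]-TG,"spot in label frame",Rt.inv().apply(s["ee_pos"]+R.apply([.1685,0,.076])-L).round(4))
S=grab_frame("side");P=cloud(S)
m=(np.abs((P-L)@n)<.008)&(np.linalg.norm(P-L,axis=-1)<.07)&(S["z_map"]>0);k=m&(S["image"].max(-1)<90)
print("visible",m.sum(),k.sum())
# scanner top face: points above the label line
o=L+.155*n+.018*(-tz);V=(P-o)@np.stack([-n,np.cross(-tz,-n),-tz],1)
q=V[(np.abs(V[...,0])<.12)&(np.abs(V[...,1])<.045)&(np.abs(V[...,2])<.012)&(S["z_map"]>0)]
h=q[(q[:,0]>.04)];print("head",len(h),np.percentile(h[:,0],[1,99]).round(4),np.percentile(h[:,1],[2,98]).round(4),h[:,2].mean())
cv2.imwrite("pics/side4.png",cv2.resize(S["image"][150:330,330:530,::-1],None,fx=3,fy=3))
E
```

```text
[ 0.00344714 -0.00085479 -0.00030711] spot in label frame [-0.0028 -0.0011  0.0019]
visible 447 71
head 103 [0.0404 0.0808] [-0.0167  0.0189] -0.004472138523872182
```

View pics/side4.png

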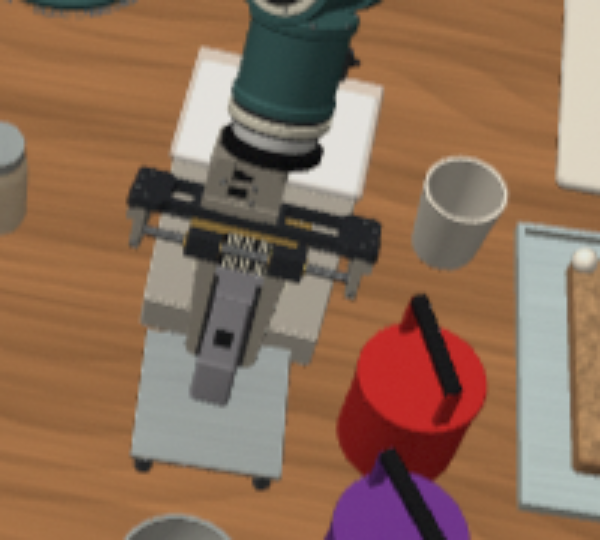

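Request:
step_arm:
  deltas:
    - [0,0,0,0,0,0,0]
    - [0,0,0,0,0,0,0]
    - [0,0,0,0,0,0,0]
    - [0,0,0,0,0,0,0]
    - [0,0,0,0,0,0,0]
    - [0,0,0,0,0,0,0]
    - [0,0,0,0,0,0,0]
    - [0,0,0,0,0,0,0]

```text
time_s: 19.65
ee_pos: [0.5587, 0.2354, 0.2598]
tcp_rot: [-3.138, 0.523, 3.085]
ft_force: [0.0, 0.1, -1.2]
width: 0.0298
gripper_force: 30.0
```

Request:
step_arm:
  deltas:
    - [0,0,0,0,0,0,0]
    - [0,0,0,0,0,0,0]
    - [0,0,0,0,0,0,0]
    - [0,0,0,0,0,0,0]
    - [0,0,0,0,0,0,0]
    - [0,0,0,0,0,0,0]
    - [0,0,0,0,0,0,0]
    - [0,0,0,0,0,0,0]

```text
time_s: 20.45
ee_pos: [0.5587, 0.2354, 0.2598]
tcp_rot: [-3.138, 0.523, 3.085]
ft_force: [0.1, -0.2, -1.5]
width: 0.0298
gripper_force: 30.0
```

The side crop shows the scanner at (225,330) aimed at the label (240,250) and held still. By kinematics the spot is within 3 mm of the centre. Next I'll back off and return to the mat.

Request:
step_arm:
  deltas:
    - [0,0,0,-0.006,0,0,0]
    - [0,0,0,-0.009,0,0,0]
    - [0,0,0,-0.009,0,0,0]
    - [0,0,0,-0.009,0,0,0]
    - [0,0,0,-0.009,0,0,0]
    - [0,0,0,-0.005,0,0,0]
    - [0,0,0,0,0,0,0]
    - [0,0,0,0,0,0,0]

```text
time_s: 21.25
ee_pos: [0.5992, 0.2329, 0.283]
tcp_rot: [-3.138, 0.523, 3.085]
ft_force: [-0.3, -0.4, -1.1]
width: 0.0297
gripper_force: 30.0
```

```bash
python3 - <<'E'
from t import *
s=state();print(s["ee_pos"],s["tcp_rot"])
plan([.594,-.0943,.15],[np.pi,0,np.radians(185)],24)
E
```

```text
[0.59920961 0.23293748 0.28300096] [-3.13770227  0.52268175  3.08523487]
n 24 row [-0.0017, 0.0217, -0.0059, 0.0019, -0.0136, 0.0054]
```

Request:
step_arm:
  deltas:
    - [-0.0017,0.0217,-0.0059,0.0019,-0.0136,0.0054,0]
    - [-0.0017,0.0217,-0.0059,0.0019,-0.0136,0.0054,0]
    - [-0.0017,0.0217,-0.0059,0.0019,-0.0136,0.0054,0]
    - [-0.0017,0.0217,-0.0059,0.0019,-0.0136,0.0054,0]
    - [-0.0017,0.0217,-0.0059,0.0019,-0.0136,0.0054,0]
    - [-0.0017,0.0217,-0.0059,0.0019,-0.0136,0.0054,0]
    - [-0.0017,0.0217,-0.0059,0.0019,-0.0136,0.0054,0]
    - [-0.0017,0.0217,-0.0059,0.0019,-0.0136,0.0054,0]

```text
time_s: 22.05
ee_pos: [0.5998, 0.1236, 0.238]
tcp_rot: [-3.13, 0.348, 3.137]
ft_force: [0.1, -0.7, -1.7]
width: 0.0297
gripper_force: 30.0
```

Request:
step_arm:
  deltas:
    - [-0.0017,0.0217,-0.0059,0.0019,-0.0136,0.0054,0]
    - [-0.0017,0.0217,-0.0059,0.0019,-0.0136,0.0054,0]
    - [-0.0017,0.0217,-0.0059,0.0019,-0.0136,0.0054,0]
    - [-0.0017,0.0217,-0.0059,0.0019,-0.0136,0.0054,0]
    - [-0.0017,0.0217,-0.0059,0.0019,-0.0136,0.0054,0]
    - [-0.0017,0.0217,-0.0059,0.0019,-0.0136,0.0054,0]
    - [-0.0017,0.0217,-0.0059,0.0019,-0.0136,0.0054,0]
    - [-0.0017,0.0217,-0.0059,0.0019,-0.0136,0.0054,0]

```text
time_s: 22.85
ee_pos: [0.5982, 0.0142, 0.1936]
tcp_rot: [-3.132, 0.174, -3.099]
ft_force: [1.1, 0.4, -0.8]
width: 0.0295
gripper_force: 30.0
```

Request:
step_arm:
  deltas:
    - [-0.0017,0.0217,-0.0059,0.0019,-0.0136,0.0054,0]
    - [-0.0017,0.0217,-0.0059,0.0019,-0.0136,0.0054,0]
    - [-0.0017,0.0217,-0.0059,0.0019,-0.0136,0.0054,0]
    - [-0.0017,0.0217,-0.0059,0.0019,-0.0136,0.0054,0]
    - [-0.0017,0.0217,-0.0059,0.0019,-0.0136,0.0054,0]
    - [-0.0017,0.0217,-0.0059,0.0019,-0.0136,0.0054,0]
    - [-0.0017,0.0217,-0.0059,0.0019,-0.0136,0.0054,0]
    - [-0.0017,0.0217,-0.0059,0.0019,-0.0136,0.0054,0]

```text
time_s: 23.65
ee_pos: [0.5943, -0.0958, 0.1499]
tcp_rot: [-3.141, -0.0, -3.053]
ft_force: [-0.3, 0.1, -1.7]
width: 0.0299
gripper_force: 30.0
```

```bash
python3 - <<'E'
from t import *
s=state();print(s["ee_pos"],s["tcp_rot"])
plan([.594,-.0943,.1],[np.pi,0,np.radians(185)],6)
f=grab_frame("wrist");X=f["tool_from_camera"];P=cloud(f)@X[:3,:3].T+X[:3,3]
W=P@Ro.from_euler('xyz',s["tcp_rot"]).as_matrix().T+s["ee_pos"]
m=(f["z_map"]>0)&(f["image"].max(-1)<60)&(W[...,2]<.015)&(W[...,2]>-.005)&(np.hypot(W[...,0]-.58,W[...,1]+.095)<.13)
q=W[cv2.morphologyEx(m.astype(np.uint8),cv2.MORPH_OPEN,np.ones((7,7)))>0]
print(len(q),[np.round(x,1) for x in cv2.minAreaRect((q[:,:2]*1000).astype(np.float32))])
E
```

```text
[ 0.59432053 -0.09580501  0.1499479 ] [-3.14129475e+00 -3.00148565e-04 -3.05313648e+00]
n 6 row [-0.0, -0.0, 0.0002, 0.0, 0.0003, 0.0083]
4481 [array([589.4, -96.4]), array([47.6, 89.8]), np.float64(5.3)]
```

Request:
step_arm:
  deltas:
    - [0,0,0,0,0,0.01,0]
    - [0,0,0,0,0,0.015,0]
    - [0,0,0,0,0,0.013,0]
    - [0,0,0,0,0,0.006,0]
    - [0,0,0,0,0,0.003,0]
    - [0,0,0,0,0,0.002,0]
    - [0,0,0,0,0,0.001,0]
    - [0,0,0,0,0,0.001,0]

```text
time_s: 24.5
ee_pos: [0.5948, -0.095, 0.0998]
tcp_rot: [-3.141, 0.002, -3.054]
ft_force: [-0.1, -0.8, -2.0]
width: 0.0299
gripper_force: 30.0
```

Request:
step_arm:
  deltas:
    - [0,0,0,0,0,0,0]
    - [0,0,0,0,0,0,0]
    - [0,0,0,0,0,0,0.04]
    - [0,0,0,0,0,0,0.06]
    - [0,0,0,0,0,0,0.06]
    - [0,0,0,0,0,0,0.06]
    - [0,0,0,0,0,0,0.06]
    - [0,0,0,0,0,0,0.06]

```text
time_s: 25.3
ee_pos: [0.5945, -0.095, 0.0994]
tcp_rot: [-3.141, 0.001, -3.054]
ft_force: [0.0, 0.1, -0.2]
width: 0.0598
gripper_force: 0.0
```

Request:
step_arm:
  deltas:
    - [0,0,0,0,0,-0.01,0.06]
    - [0,0,0,0,0,-0.02,0.06]
    - [0,0,0,0,0,-0.03,0.06]
    - [0,0,0,0,0,-0.03,0.06]
    - [0,0,0,0,0,-0.03,0.06]
    - [0,0,0,0,0,-0.03,0.06]
    - [0,0,0,0,0,-0.02,0.06]
    - [0,0,0,0,0,0,0.06]

```text
time_s: 26.1
ee_pos: [0.5958, -0.0952, 0.2735]
tcp_rot: [-3.14, 0.008, -3.054]
ft_force: [0.0, -0.7, -0.0]
width: 0.0598
gripper_force: 0.0
```

```bash
python3 - <<'E'
from t import *
s=state();print(s["ee_pos"],s["width"],s["ft_force"])
f=grab_frame("wrist");X=f["tool_from_camera"];P=cloud(f)@X[:3,:3].T+X[:3,3]
W=P@Ro.from_euler('xyz',s["tcp_rot"]).as_matrix().T+s["ee_pos"]
b=(f["z_map"]>0)&(np.hypot(W[...,0]-.58,W[...,1]+.095)<.13)
for nm,m in(("mat",b&(f["image"].max(-1)<60)&(W[...,2]<.015)),("scanner",b&(W[...,2]>.03)&(W[...,2]<.055))):
    q=W[cv2.morphologyEx(m.astype(np.uint8),cv2.MORPH_OPEN,np.ones((7,7)))>0]
    print(nm,len(q),[np.round(x,1) for x in cv2.minAreaRect((q[:,:2]*1000).astype(np.float32))],np.percentile(q[:,2],[2,50,98]))
S=grab_frame("side");cv2.imwrite("pics/side5.png",S["image"][:,:,::-1])
E
```

```text
[ 0.59575975 -0.09520463  0.27350584] 0.05975188968165319 [ 0.0060449  -0.65677277 -0.03894156]
mat 8935 [array([576.8, -97.7]), array([178.9,  89.8]), np.float64(5.1)] [0.00284531 0.0043783  0.00590845]
scanner 10611 [array([558.6, -99.4]), array([202.4, 101.2]), np.float64(26.0)] [0.03653497 0.04022405 0.04824875]
```

View pics/side5.png

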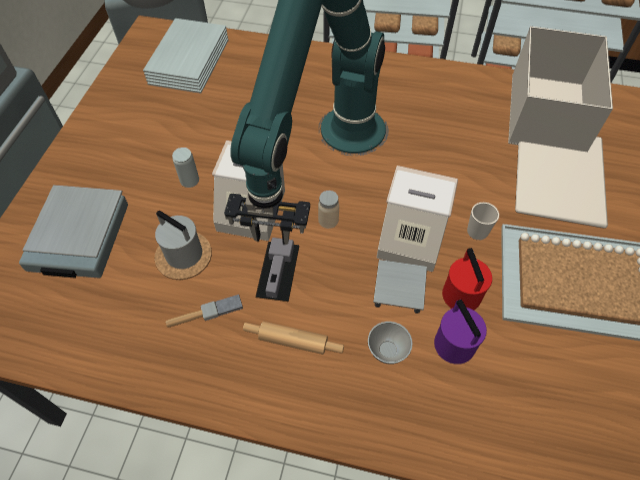

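The scanner lies flat on its mat at (278,270) and the canister stands on the board at (180,245). The bystanders are unmoved and the gripper is clear of everything, so I'll hand in.

```bash
python3 -c "
from cell import *
print(hand_in())"
```

```text
the job is handed in; nothing more can be done
None
```

The job is handed in, with no verdict returned: the canister stands on the cork board, the scanner was held on the hidden label for over two seconds (within about 3 mm of centre by the arm's pose readings) and now lies on its mat, and the bystanders look unmoved in the last picture.

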